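Sort plaque parts into their trays

ROBOT

A 6-joint arm with a two-finger parallel gripper is mounted at the origin on the work surface. World frame = base frame: x ahead of the robot, y to its left, z up, the work surface at z = 0. Lengths are in m, angles in rad, forces in N, time in s.
With the tool pointing down it reaches from about 0.35 to 0.975 m from the base axis. Payload 4.9 kg.
Tool frame: the origin (TCP) lies at the very end of the fingers, on their centre line; the grasp point (between the pads) lies 19 mm behind it; z points along the fingers, y is the line along which they close (so a half turn about z gives the same grasp; the last joint's range is limited). The gripper opens to 85 mm and grips with 20 to 120 N. Pads are 22 mm wide; open, the fingers measure 114 mm over their backs; the gripper's body (76 mm by 85 mm) begins 54 mm behind the grasp point. The pads swing forward as they close: fully open they stand 13 mm farther back than shut.
Start: joints at [-1.38, 0.053, 1.613, -0, 1.476, -0.119], TCP at [0.191, -0.595, 0.231] pointing down, gripper open.
Joint ranges: [-3.01, 3.01], [-1.01, 2.22], [0.06, 2.58], [-1.02, 4.17], [0.09, 2.62], [-3.14, 3.14]. Speed limits (rad/s): [2.57, 2.57, 3.14, 3.14, 3.14, 3.14].

INTERFACE

Orientations are given as a rotation vector (axis times angle).
In Python, from station import ctrl, imaging gives the robot as it stands.
- The arm moves only by the tool play_rows, never from a script. Its argument "series" is a list of rows, each a list of 3 entries, a list of its own where there are three numbers: the opening, from 0 (shut) to 1 (fully open), then the shift along the tool's x, y, z each as a share of 0.05 m, from -1 to 1, then the turn, a rotation vector about the tool's x, y, z each as a share of 8 degrees, from -1 to 1. In form: [[grip, [dx, dy, dz], [ax, ay, az]], ...]. A call has 1 to 8 rows; each row shifts and turns the commanded pose from where the row before left it, along the tool's axes as they then stand; what a row does not reach is not made up. A row lasts 1/8 s, in which the tool goes at most 62.5 mm and 10.7 degrees, less where a joint would pass 70% of its speed; a pose out of reach is approached as far as the arm can. A call with a number of a shift or a turn outside -1 to 1 is refused whole. A call with a gripper value outside its range is refused whole. The fingers move at their own pace and stop on an object; "force" is the grip in N (left out, the last holds). Time passes only in rows, so rows that do not move let the fingers close. It gives the time, the measured TCP pose, the force, the opening and the grip force at its end, in the units of the state.
- ctrl.get_obs(): the state, without advancing time (a new reading comes with each control period).
- imaging.get_image(name): name is "side" or "top" or "wrist"; returns a dict with "color" (420x560x3 uint8, blue, green, red), "fx", "fy", "cx", "cy" (pixels), "extrinsics" (4x4, takes a point from world to camera coordinates); the wrist camera has in their place "hand_eye" (4x4, takes a point from camera to tool coordinates, whose origin is the TCP and whose axes are the flange's). Camera axes: x right, y down, z forward; pixel columns grow to the right and rows downward; lengths in m; the calibration is good to about 2 mm. A picture is of the moment at which its call begins: read the wrist's pose just before it. There is no depth.
- ctrl.finish_job(): hands the job in; it is judged then, once.
The state is a dict: "t": time; "q": joint angles; "dq": joint speeds; "effort": joint torques, N m; "tool_pos": TCP position; "tool_rot": TCP orientation; "contact_force": force on the tool from outside, world axes, zero at the start; "wrist_torque": the same for the moment, N m; "opening": finger opening in m; "grip_force": force on a finger pad.
Only numpy, scipy, OpenCV 4.12 (cv2) and the standard library are available. Lean on these libraries where they do the work, as an engineer would, in place of code of your own. Each camera call takes 0.05 s, during which the arm holds its last target. There are 200 camera calls.

TASK

Sort the five mixed plaque parts into the trays of their own colour: both green mountain ridges side by side, flat on the floor of the green tray; the dark wooden stand, the right way up, flat on the floor of the dark tray; and the two bare plywood plaques in the plywood tray as a neat stack, the large one flat on the tray's floor first, then the small one on top of it, centred and lined up with its edges. Leave the glue bottle and the cup standing where they are.

Things in the scene. Friction and masses are not known exactly. Their poses are not given: they have to be found in the camera images.
- ridge_deep_c (a point): Deep green wooden mountain-ridge cut-out lying flat: 76 (x) x 40 (y) x 18 mm thick, with a thin cream stripe on its top. One long edge straight (y = -20 mm); the other is a skyline with a flat-topped centre peak 28 mm wide (y = +20 mm). The point is the centre of that outline, half-way up; x along the ridge, z up. Grip it across y at the centre (40 mm wide). About 30 g, loose.
- ridge_lime_c (a point): Light lime-green wooden mountain-ridge cut-out lying flat: 76 (x) x 40 (y) x 18 mm thick, with a thin cream stripe on its top. One long edge straight (y = -20 mm); the other is a skyline with a flat-topped centre peak 28 mm wide (y = +20 mm). The point is the centre of that outline, half-way up; x along the ridge, z up. Grip it across y at the centre (40 mm wide). About 30 g, loose.
- plaque_large_c (a point): Large bare plywood plaque lying flat, 80 (x) x 50 (y) x 18 mm thick, about 50 g, loose. The point is its centre; x is its long axis, z up. (The bigger finished plaques with blue strips along the far edge of the table are not part of the work.)
- plaque_small_c (a point): Small bare plywood plaque lying flat, 54 (x) x 38 (y) x 15 mm thick, about 22 g, loose. The point is its centre; x is its long axis, z up.
- stand_c (a point): Dark brown wooden stand block, 80 (x) x 36 (y) x 25 mm high, with a groove 9 mm wide and 12 mm deep along x in its top, about 55 g, loose. The point is its centre, half-way up; x is its long axis, z up.
- tray_green: Green painted open tray, fixed to the table, for the two green ridges. Outside 136 (x) x 180 (y) x 22 mm high, walls and floor 5 mm thick, so inside 126 x 170 mm and the inner floor 5 mm above the table. Origin: centre of its underside, at table height; y is its long axis, z up. Square-on to within 0.3 rad, any of three places.
- tray_ply: Pale plywood open tray, fixed to the table, for the two plywood plaques. Outside 136 (x) x 180 (y) x 22 mm high, walls and floor 5 mm thick, so inside 126 x 170 mm and the inner floor 5 mm above the table. Origin: centre of its underside, at table height; y is its long axis, z up. Square-on to within 0.3 rad, any of three places.
- tray_dark: Dark brown wooden open tray, fixed to the table, for the stand. Outside 136 (x) x 180 (y) x 22 mm high, walls and floor 5 mm thick, so inside 126 x 170 mm and the inner floor 5 mm above the table. Origin: centre of its underside, at table height; y is its long axis, z up. Square-on to within 0.3 rad, any of three places.
- glue_c (a point): Yellow glue bottle with blue label and cap, 60 mm across, 170 mm tall, standing; the point is its centre, 85 mm up. A bystander at the side of the work.
- cup_c (a point): White cup, 76 mm across, 110 mm tall, standing; the point is 55 mm up its axis. A bystander at the side of the work.
There are look-alikes about, which are no part of the job. What is shaped like the part that bears stand_c but orange or purple is not meant.

How it is judged:
On the way, in this order (a step that is already met when the one before it is completed fails the run):
1. the large plaque lies flat on the floor of the plywood tray, let go (x of plaque_large_c in the frame of tray_ply between -0.05 and 0.05 m and y of plaque_large_c in the frame of tray_ply between -0.072 and 0.072 m and height (world z) of plaque_large_c between 0.01 and 0.018 m and angle between plaque_large_c's own z axis and vertical below 0.1 rad and contact force between the fingers and plaque_large below 0.1 N), for 0.2 s.
2. the small plaque lies centred on the large one in the plywood tray, let go (x of plaque_small_c in the frame of tray_ply between -0.05 and 0.05 m and y of plaque_small_c in the frame of tray_ply between -0.072 and 0.072 m and height (world z) of plaque_small_c between 0.0265 and 0.0345 m and angle between plaque_small_c's own z axis and vertical below 0.1 rad and horizontal distance between plaque_small_c and plaque_large_c below 0.012 m and angle between the x axis of plaque_small_c and the x axis of plaque_large_c, either way round below 0.26 rad and contact force between the fingers and plaque_small below 0.1 N), for 0.2 s.
At the end, for the whole second after the job is handed in: Ridges in the green tray, stand in the dark, large plaque in the plywood tray: flat (0.1 rad) on its floor (4 mm), within 50 (x) and 72 mm (y) of its centre; small plaque flat on the large one, centres within 12 mm, axes within 0.26 rad; all at rest (x of ridge_deep_c in the frame of tray_green between -0.05 and 0.05 m and y of ridge_deep_c in the frame of tray_green between -0.072 and 0.072 m and height (world z) of ridge_deep_c between 0.01 and 0.018 m and angle between each of ridge_deep_c, ridge_lime_c, plaque_large_c, plaque_small_c, stand_c's own z axis and vertical below 0.1 rad and x of ridge_lime_c in the frame of tray_green between -0.05 and 0.05 m and y of ridge_lime_c in the frame of tray_green between -0.072 and 0.072 m and height (world z) of ridge_lime_c between 0.01 and 0.018 m and x of plaque_large_c in the frame of tray_ply between -0.05 and 0.05 m and y of plaque_large_c in the frame of tray_ply between -0.072 and 0.072 m and height (world z) of plaque_large_c between 0.01 and 0.018 m and x of plaque_small_c in the frame of tray_ply between -0.05 and 0.05 m and y of plaque_small_c in the frame of tray_ply between -0.072 and 0.072 m and height (world z) of plaque_small_c between 0.0265 and 0.0345 m and horizontal distance between plaque_small_c and plaque_large_c below 0.012 m and angle between the x axis of plaque_small_c and the x axis of plaque_large_c, either way round below 0.26 rad and x of stand_c in the frame of tray_dark between -0.05 and 0.05 m and y of stand_c in the frame of tray_dark between -0.072 and 0.072 m and height (world z) of stand_c between 0.0135 and 0.0215 m and linear speed of each of ridge_deep, ridge_lime, plaque_large, plaque_small, stand below 0.02 m/s); the robot touches nothing.
It fails at once if the glue bottle is pushed more than 25 mm or tipped (distance of glue_c from where it was at the start of the episode above 0.025 m or angle between glue_c's own z axis and vertical above 0.25 rad).
It fails at once if the cup is pushed more than 25 mm or tipped (distance of cup_c from where it was at the start of the episode above 0.025 m or angle between cup_c's own z axis and vertical above 0.25 rad).
It also fails if it takes over 122 s, if anything falls off the work surface, if the arm or the gripper's body presses on something with over 40 N, if the wrist force passes 120 N, or if a joint passes its speed limit or range.

## Working session

There is one attempt and no reset: what is moved stays moved. The work goes in short steps, Python scripts to look and compute and a tool call to move; the robot and the scene stay as the last step left them, time stands still between calls to the robot, and variables do not carry over. Pictures are saved under pics/ and viewed, at most 14 in all, crops included, and the job is handed in when it is done.

Besides the shell and the picture viewer there is one more tool, called after "Request:" as name([rows], argument=value, ...), one row to a line, values as JSON. play_rows: Moves the arm, as the interface text tells. Shift numbers are shares of 0.05 m and turn numbers shares of 8 degrees, none past 1 either way. Its arguments: {"type":"object","properties":{"series":{"type":"array"},"force":{"type":"number"}},"required":["series"]}

```bash
ls; mkdir -p pics
python3 - <<'E'
from station import ctrl, imaging
import cv2,pickle
o=ctrl.get_obs(); print(o)
for n in ("top","side"):
    im=imaging.get_image(n); pickle.dump(im,open(n+".pkl","wb"))
    cv2.imwrite(f"pics/{n}0.png",im["color"]); print(n,im["fx"],im["cx"],im["cy"],im["extrinsics"].round(3).tolist())
im=imaging.get_image("wrist");print(im["hand_eye"])
E
```

```text
pics
{'t': 0.0, 'q': array([-1.38001831e+00,  5.33684593e-02,  1.61428734e+00, -6.06487688e-06,
        1.47600307e+00, -1.19029752e-01]), 'dq': array([-0.00202475, -0.00077448, -0.00120386, -0.00090934, -0.00150646,
        0.00039554]), 'effort': array([-1.69085208e-03, -3.93679583e+01, -3.70178318e+01, -2.23491811e-04,
        7.23318910e-03,  1.30746596e-05]), 'tool_pos': array([ 0.19040964, -0.59463678,  0.23005981]), 'tool_rot': array([-3.10193628e+00, -4.84383402e-01,  1.25802453e-04]), 'contact_force': array([-0.02648338,  0.28002556,  0.08142657]), 'wrist_torque': array([ 0.0004645 , -0.04398995, -0.02462179]), 'grip_force': 0.0, 'opening': 0.08545028705226189}
top 432.62222117287115 287.7872347697189 204.55671937386057 [[0.012, -1.0, -0.005, -0.011], [-0.999, -0.012, -0.038, 0.448], [0.038, 0.005, -0.999, 1.521], [0.0, 0.0, 0.0, 1.0]]
side 543.526836632234 280.3350916819908 208.25405192987364 [[-0.985, -0.175, 0.001, 0.432], [-0.092, 0.515, -0.852, 0.11], [0.149, -0.839, -0.523, 1.504], [0.0, 0.0, 0.0, 1.0]]
[[-9.12222408e-05 -9.49733811e-01 -3.13058590e-01  7.93773226e-02]
 [ 9.99999992e-01 -1.12637450e-04  5.03207852e-05  5.86792104e-04]
 [-8.30534723e-05 -3.13058583e-01  9.49733814e-01 -1.42236498e-01]
 [ 0.00000000e+00  0.00000000e+00  0.00000000e+00  1.00000000e+00]]
```

View pics/top0.png

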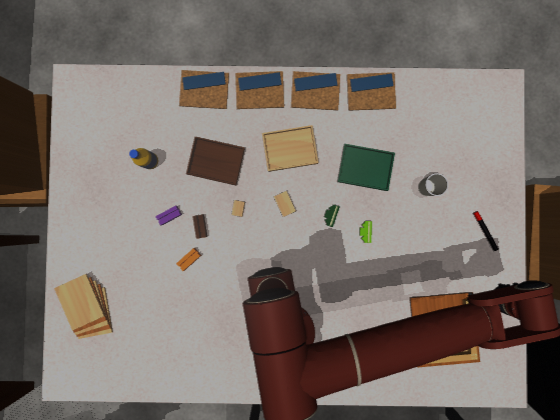

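View pics/side0.png

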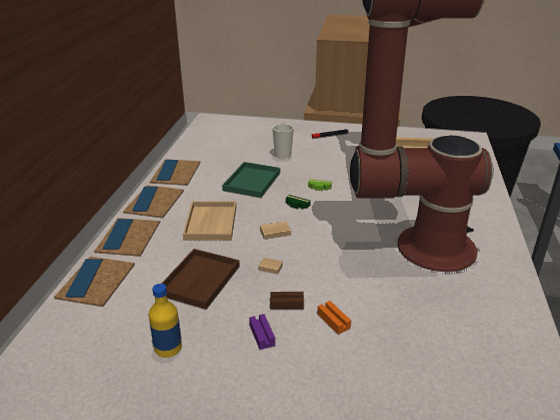

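The top view shows these parts, by pixel:
- stand (200,226)
- small plaque (238,208)
- large plaque (285,204)
- deep ridge (332,215)
- lime ridge (366,231)

The trays are dark (216,161), ply (291,148) and green (366,167). The side view shows the stand groove up. The purple and orange blocks are decoys.

```bash
cat > h.py <<'E'
from station import ctrl, imaging
import cv2, numpy as np
from scipy.spatial.transform import Rotation as Ro
def cam(n):
    o=ctrl.get_obs(); im=imaging.get_image(n)
    if n=="wrist":
        T=np.eye(4); T[:3,:3]=Ro.from_rotvec(o["tool_rot"]).as_matrix(); T[:3,3]=o["tool_pos"]
        im["c2w"]=T@im["hand_eye"]
    else: im["c2w"]=np.linalg.inv(im["extrinsics"])
    return im
def px2w(im,uv,z):
    uv=np.atleast_2d(uv).astype(float)
    d=np.c_[(uv[:,0]-im["cx"])/im["fx"],(uv[:,1]-im["cy"])/im["fy"],np.ones(len(uv))]@im["c2w"][:3,:3].T
    p=im["c2w"][:3,3]; return p+d*((z-p[2])/d[:,2])[:,None]
def rect(im,mask,z,show=""):
    """largest blob of mask -> centre, long-axis yaw (deg, mod 180), sides, at height z"""
    cs,_=cv2.findContours(mask.astype(np.uint8),cv2.RETR_EXTERNAL,cv2.CHAIN_APPROX_NONE)
    c=max(cs,key=cv2.contourArea); w=px2w(im,c[:,0],z)[:,:2]
    b=cv2.boxPoints(cv2.minAreaRect((w*1000).astype(np.float32))) # mm
    e1,e2=b[1]-b[0],b[2]-b[1]; L=e1 if np.hypot(*e1)>np.hypot(*e2) else e2
    yaw=np.degrees(np.arctan2(L[1],L[0]))%180
    print(show,"c",(b.mean(0)/1000).round(4),"yaw",yaw.round(1),"sides",np.hypot(*e1).round(1),np.hypot(*e2).round(1))
    return b.mean(0)/1000,yaw,w
def plan(xyz,yaw_y):
    """tool closing axis (y) along world yaw_y deg (mod 180). prints turn (units of 8deg, do first), then shift (units of 50mm)"""
    o=ctrl.get_obs(); R=Ro.from_rotvec(o["tool_rot"]); y=R.as_matrix()[:,1]
    cur=np.degrees(np.arctan2(y[1],y[0])); d=(yaw_y-cur+90)%180-90
    a=np.radians(cur+d); yy=np.array([np.cos(a),np.sin(a),0]); zz=np.array([0,0,-1.]); T=np.c_[np.cross(yy,zz),yy,zz]
    t=np.degrees((R.inv()*Ro.from_matrix(T)).as_rotvec())/8
    print("at",o["tool_pos"].round(4),"t",round(o["t"],2),"q6",o["q"][5].round(2),"open",o["opening"].round(4),"grip",o["grip_force"])
    print("  TURN",t.round(2),"then SHIFT",((T.T@(np.array(xyz)-o["tool_pos"]))/0.05).round(3))
E
python3 - <<'E'
from h import *
im=cam("top"); c=im["color"]; hsv=cv2.cvtColor(c,cv2.COLOR_BGR2HSV); g=c.astype(int)
dark=(hsv[...,2]<110); sat=hsv[...,1]>70
for n,(u,v,r),m,z in [("stand",(200,226,17),dark,.025),("small",(238,208,14),sat,.015),("large",(285,204,18),sat,.018),("deep",(332,215,17),sat,.018),("lime",(366,231,17),sat,.018),
 ("tdark",(216,161,38),hsv[...,2]<110,.022),("tply",(291,148,38),sat,.022),("tgreen",(366,167,38),sat,.022)]:
    k=np.zeros(m.shape,bool); k[v-r:v+r,u-r:u+r]=1
    rect(im,m&k,z,n)
w=cam("wrist"); print(w["fx"],w["cx"],w["cy"])
x0,y0=100,100; cv2.imwrite("pics/topz.png",cv2.resize(c[110:260,140:410],None,fx=2.9,fy=2.9,interpolation=2))
print(px2w(im,[[138,158],[433,184]],0.1))
E
```

```text
stand c [0.3695 0.2983] yaw 10.6 sides 43.1 79.3
small c [0.4334 0.1694] yaw 171.2 sides 53.2 37.6
large c [0.4518 0.0059] yaw 27.2 sides 48.7 78.6
deep c [ 0.4139 -0.1562] yaw 162.0 sides 74.4 37.7
lime c [ 0.3564 -0.2793] yaw 0.3 sides 38.5 73.6
tdark c [0.5992 0.2493] yaw 78.1 sides 138.5 185.9
tply c [ 0.6471 -0.0107] yaw 99.7 sides 180.3 137.5
tgreen c [ 0.5829 -0.2791] yaw 80.4 sides 135.7 178.2
297.8794822126344 278.72468869690147 204.94048888105795
[[ 0.59405957  0.49598677  0.1       ]
 [ 0.51843456 -0.48827933  0.1       ]]
```

Run:
```python
from h import *
plan([.4518,.0059,.16],117.2)
```

```text
Traceback (most recent call last):
  File "h.py", line 30, in plan
    print("at",o["tool_pos"].round(4),"t",round(o["t"],2),"q6",o["q"][5].round(2),"open",o["opening"].round(4),"grip",o["grip_force"])
                                                                                         ^^^^^^^^^^^^^^^^^^
AttributeError: 'float' object has no attribute 'round'
```

```bash
sed -i 's/o\["opening"\].round(4)/round(o["opening"],4)/; s/o\["grip_force"\])/round(o["grip_force"],1))/' h.py
python3 - <<'E'
from h import *
plan([.4518,.0059,.16],117.2)
E
```

```text
at [ 0.1905 -0.595   0.2307] t 0.25 q6 -0.12 open 0.0856 grip 0.0
  TURN [-0.01 -0.   -1.18] then SHIFT [10.142 -8.299  1.414]
```

Request:
play_rows([
  [1,[0,0,0.1],[0,0,-1]],
  [1,[0,0,0.1],[0,0,-0.18]],
  [1,[0.85,-0.7,0.1],[0,0,0]],
  [1,[0.85,-0.7,0.1],[0,0,0]],
  [1,[0.85,-0.7,0.1],[0,0,0]],
  [1,[0.85,-0.7,0.1],[0,0,0]],
  [1,[0.85,-0.7,0.1],[0,0,0]],
  [1,[0.85,-0.7,0.1],[0,0,0]],
], force=40)

```text
t: 1.25
tool_pos: [0.3218, -0.2902, 0.1911]
tool_rot: [3.054, 0.735, 0.001]
contact_force: [1.1, 0.3, -0.9]
opening: 0.0852
grip_force: 0.0
```

Request:
play_rows([
  [1,[0.85,-0.7,0.1],[0,0,0]],
  [1,[0.85,-0.7,0.1],[0,0,0]],
  [1,[0.85,-0.7,0.1],[0,0,0]],
  [1,[0.85,-0.7,0.1],[0,0,0]],
  [1,[0.85,-0.7,0.1],[0,0,0]],
  [1,[0.8,-0.6,0.1],[0,0,0]],
  [1,[0,0,0],[0,0,0]],
])

```text
t: 2.12
tool_pos: [0.4525, 0.0085, 0.1607]
tool_rot: [-3.051, -0.744, 0.002]
contact_force: [-0.6, -0.4, -0.0]
opening: 0.0855
grip_force: 0.0
```

Run:
```python
from h import *
w=cam("wrist"); cv2.imwrite("pics/w1.png",w["color"])
h=cv2.cvtColor(w["color"],cv2.COLOR_BGR2HSV); m=h[...,1]>70; cv2.imwrite("pics/m.png",m*255)
c,y,_=rect(w,m,.018,"large")
plan([c[0],c[1],.003],y+90)
```

```text
large c [ 0.281  -0.0814] yaw 117.5 sides 736.8 237.9
at [0.4522 0.007  0.1609] t 2.17 q6 0.95 open 0.0852 grip 0.0
  TURN [0.000e+00 1.000e-02 1.123e+01] then SHIFT [-0.011  3.854  3.157][ WARN:0@0.241] global loadsave.cpp:1063 imwrite_ Unsupported depth image for selected encoder is fallbacked to CV_8U.
```

View pics/w1.png

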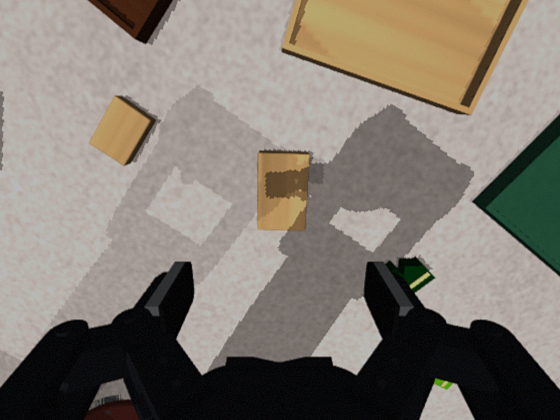

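The wrist view shows the large plaque at (284,191), square-on between the fingers. The small plaque is at (123,130). I'll segment the large plaque within an ROI.

```bash
cat >> h.py <<'E'
def meas(w,roi,z,name,smin=70,vmin=40,hue=(0,180),vmax=256):
    h=cv2.cvtColor(w["color"],cv2.COLOR_BGR2HSV); m=(h[...,1]>smin)&(h[...,2]>vmin)&(h[...,2]<vmax)&(h[...,0]>=hue[0])&(h[...,0]<=hue[1])
    k=np.zeros(m.shape,bool); k[roi[1]:roi[3],roi[0]:roi[2]]=1
    m=cv2.morphologyEx((m&k).astype(np.uint8),cv2.MORPH_CLOSE,np.ones((5,5),np.uint8)); return rect(w,m,z,name)
E
python3 - <<'E'
from h import *
w=cam("wrist")
c,y,_=meas(w,(240,130,330,250),.018,"large",50)
plan([c[0],c[1],.003],y+90)
c,y,_=meas(w,(75,80,170,175),.015,"small",50)
E
```

```text
large c [0.4534 0.0045] yaw 25.9 sides 50.0 82.0
at [0.4521 0.0061 0.161 ] t 2.23 q6 0.94 open 0.0853 grip 0.0
  TURN [-0.    0.01  0.16] then SHIFT [0.009 0.04  3.161]
small c [0.4356 0.1659] yaw 170.7 sides 57.5 41.6
```

Request:
play_rows([
  [1,[0,0.04,0.8],[0,0,0.16]],
  [1,[0,0,0.9],[0,0,0]],
  [1,[0,0,0.9],[0,0,0]],
  [1,[0,0,0.5],[0,0,0]],
  [1,[0,0,0.06],[0,0,0]],
  [0.3,[0,0,0],[0,0,0]],
  [0.3,[0,0,0],[0,0,0]],
  [0.3,[0,0,0],[0,0,0]],
], force=40)

```text
t: 3.22
tool_pos: [0.455, 0.0036, 0.0053]
tool_rot: [3.06, 0.704, 0.006]
contact_force: [-1.1, -0.6, 5.3]
opening: 0.049
grip_force: 42.5
```

Request:
play_rows([
  [0.3,[0,0,0],[0,0,0]],
  [0.3,[0,0,0],[0,0,0]],
  [0.3,[0,0,-0.5],[0,0,0]],
  [0.3,[0,0,-0.7],[0,0,0]],
])

```text
t: 3.72
tool_pos: [0.4521, 0.0043, 0.0631]
tool_rot: [-3.061, -0.704, 0.004]
contact_force: [1.0, 0.4, -0.8]
opening: 0.0492
grip_force: 41.9
```

Run:
```python
from h import *
plan([.647,-.0107,.06],99.7)
plan([.647,-.0107,.06],9.7)
```

```text
at [0.4521 0.0043 0.0631] t 3.73 q6 0.96 open 0.0492 grip 41.9
  TURN [-0.01  0.02  2.03] then SHIFT [3.792 0.952 0.063]
at [0.4521 0.0043 0.0631] t 3.73 q6 0.96 open 0.0492 grip 41.9
  TURN [-0.02  0.01 -9.22] then SHIFT [-0.952  3.792  0.063]
```

Request:
play_rows([
  [0.3,[0,0,0],[0,0,1]],
  [0.3,[0,0,0],[0,0,1]],
  [0.3,[0.95,0.24,0],[0,0,0]],
  [0.3,[0.95,0.24,0],[0,0,0]],
  [0.3,[0.95,0.24,0],[0,0,0]],
  [0.3,[0.95,0.24,0.05],[0,0,0]],
  [0.3,[0,0,0.4],[0,0,0]],
  [0.3,[0,0,0.3],[0,0,0]],
])

```text
t: 4.72
tool_pos: [0.6473, -0.0103, 0.0239]
tool_rot: [-3.129, -0.272, 0.004]
contact_force: [-0.2, 0.0, -1.5]
opening: 0.0492
grip_force: 41.9
```

Run:
```python
from h import *
w=cam("wrist"); cv2.imwrite("pics/w2.png",w["color"])
plan([.647,-.0107,.011],99.7)
```

```text
at [ 0.6451 -0.01    0.0213] t 4.78 q6 1.27 open 0.0488 grip 41.9
  TURN [-0.01  0.05  0.03] then SHIFT [0.035 0.019 0.206]
```

View pics/w2.png

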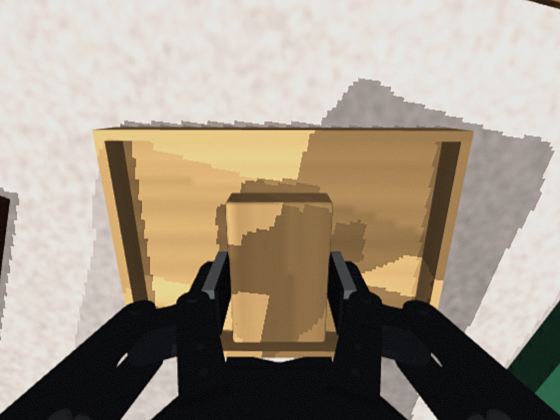

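The wrist view shows the plaque held at (280,270), centred and square in the ply tray. I'll lower it and release.

Request:
play_rows([
  [0.3,[0,0,0.2],[0,0,0]],
  [0.3,[0,0,0],[0,0,0]],
  [0.85,[0,0,0],[0,0,0]],
  [0.85,[0,0,0],[0,0,0]],
  [0.85,[0,0,-0.3],[0,0,0]],
  [0.85,[0,0,-0.8],[0,0,0]],
  [0.9,[0,0,-1],[0,0,0]],
  [1,[0,0,-0.8],[0,0,0]],
])

```text
t: 5.78
tool_pos: [0.6495, -0.0106, 0.1649]
tool_rot: [3.129, 0.271, 0.006]
contact_force: [-0.0, -0.6, 0.5]
opening: 0.0849
grip_force: 0.0
```

Run:
```python
from h import *
w=cam("wrist"); cv2.imwrite("pics/w3.png",w["color"])
plan([.4356,.1659,.15],170.7-90)
```

```text
at [ 0.6527 -0.011   0.1718] t 5.83 q6 1.27 open 0.0856 grip 0.0
  TURN [ 0.01 -0.1   2.4 ] then SHIFT [-4.857 -2.789  0.436]
```

View pics/w3.png

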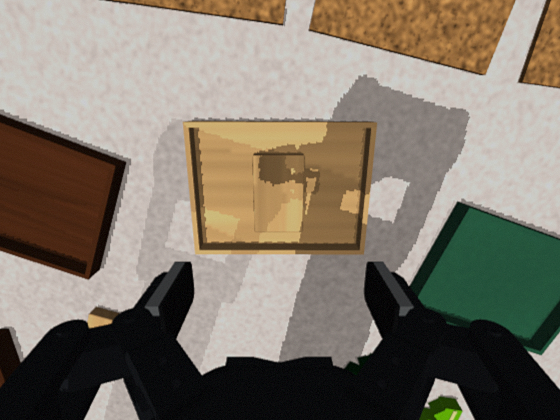

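The plaque lies flat in the tray. Its top corners are about (254,152), (304,152), (304,232) and (252,232). Next I'll go to the small plaque.

Request:
play_rows([
  [1,[0,0,0.05],[0,0,1]],
  [1,[0,0,0.05],[0,0,1]],
  [1,[0,0,0.05],[0,0,0.4]],
  [1,[-0.97,-0.56,0.05],[0,0,0]],
  [1,[-0.97,-0.56,0.05],[0,0,0]],
  [1,[-0.97,-0.56,0.05],[0,0,0]],
  [1,[-0.97,-0.56,0.05],[0,0,0]],
  [1,[-0.97,-0.55,0.05],[0,0,0]],
])

```text
t: 6.82
tool_pos: [0.4309, 0.1673, 0.142]
tool_rot: [-3.13, 0.255, -0.003]
contact_force: [0.4, 1.8, 0.7]
opening: 0.0854
grip_force: 0.0
```

Request:
play_rows([
  [1,[0,0,0],[0,0,0]],
  [1,[0,0,0],[0,0,0]],
])

```text
t: 7.08
tool_pos: [0.4326, 0.1663, 0.142]
tool_rot: [-3.131, 0.254, -0.004]
contact_force: [0.4, -0.6, 0.4]
opening: 0.0853
grip_force: 0.0
```

Run:
```python
from h import *
w=cam("wrist"); cv2.imwrite("pics/w4.png",w["color"])
c,y,_=meas(w,(235,120,325,270),.015,"small",50)
plan([c[0],c[1],.005],y+90)
```

```text
small c [0.4353 0.1683] yaw 170.7 sides 54.7 37.9
at [0.433  0.166  0.1419] t 7.12 q6 1.94 open 0.0854 grip 0.0
  TURN [-0.   -0.02 -0.01] then SHIFT [ 0.038 -0.054  2.739]
```

View pics/w4.png

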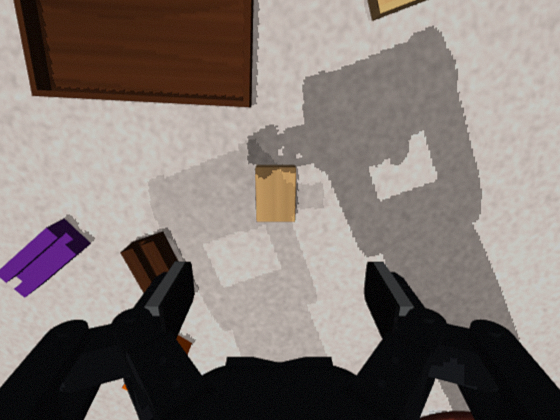

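The small plaque is at (276,194), square-on; the stand is clear of the fingers. I'll grasp it now.

Request:
play_rows([
  [1,[0.04,-0.05,0.8],[0,0,0]],
  [1,[0,0,0.9],[0,0,0]],
  [1,[0,0,0.8],[0,0,0]],
  [1,[0,0,0.24],[0,0,0]],
  [0.2,[0,0,0],[0,0,0]],
  [0.2,[0,0,0],[0,0,0]],
  [0.2,[0,0,0],[0,0,0]],
  [0.2,[0,0,0],[0,0,0]],
])

```text
t: 8.12
tool_pos: [0.4363, 0.1688, 0.006]
tool_rot: [-3.13, 0.254, -0.007]
contact_force: [0.1, -0.5, 6.7]
opening: 0.037
grip_force: 41.4
```

Request:
play_rows([
  [0.2,[0,0,0],[0,0,0]],
  [0.2,[0,0,-0.5],[0,0,0]],
  [0.2,[0,0,-0.9],[0,0,0]],
  [0.2,[0,0,-0.6],[0,0,0]],
])

```text
t: 8.62
tool_pos: [0.4349, 0.1687, 0.1062]
tool_rot: [-3.13, 0.254, -0.004]
contact_force: [0.5, 0.1, -1.0]
opening: 0.0369
grip_force: 40.7
```

Run:
```python
from h import *
im=cam("top"); c,y,_=meas(im,(270,130,310,166),.023,"x",50)
crop=cv2.resize(im["color"][110:190,240:340],None,fx=6,fy=6); cv2.imwrite("pics/t2.png",crop)
# large plaque corners from w3 picture pose
from types import SimpleNamespace
w=imaging.get_image("wrist"); T=np.eye(4)
T[:3,:3]=Ro.from_rotvec([3.129,.271,.006]).as_matrix(); T[:3,3]=[.6527,-.011,.1718]; w["c2w"]=T@w["hand_eye"]
p=px2w(w,[[254,152],[304,152],[304,232],[252,232]],.023); print(p.round(4),p.mean(0))
plan([.650,-.0107,.09],99.7)
```

```text
x c [ 0.6483 -0.0097] yaw 90.7 sides 137.4 123.9
[[ 0.6867  0.0181  0.023 ]
 [ 0.6951 -0.0298  0.023 ]
 [ 0.6124 -0.0464  0.023 ]
 [ 0.603   0.0079  0.023 ]] [ 0.6493041  -0.01254153  0.023     ]
at [0.4372 0.1692 0.1084] t 8.72 q6 1.94 open 0.0369 grip 40.7
  TURN [-0.01 -0.06 -2.37] then SHIFT [3.59  4.263 0.369]
```

Request:
play_rows([
  [0.2,[0,0,0],[0,0,-1]],
  [0.2,[0,0,0],[0,0,-1]],
  [0.2,[0,0,0],[0,0,-0.37]],
  [0.2,[0.72,0.85,0.1],[0,0,0]],
  [0.2,[0.72,0.85,0.1],[0,0,0]],
  [0.2,[0.72,0.85,0.1],[0,0,0]],
  [0.2,[0.72,0.85,0.1],[0,0,0]],
  [0.2,[0.67,0.86,0],[0,0,0]],
])

```text
t: 9.72
tool_pos: [0.6449, -0.0128, 0.0813]
tool_rot: [-3.13, -0.265, 0.005]
contact_force: [0.8, -0.3, 0.4]
opening: 0.0366
grip_force: 40.7
```

Request:
play_rows([
  [0.2,[0,0,0.2],[0,0,0]],
  [0.2,[0,0,0.2],[0,0,0]],
  [0.2,[0,0,0.2],[0,0,0]],
])

```text
t: 10.1
tool_pos: [0.6433, -0.0106, 0.052]
tool_rot: [-3.13, -0.267, 0.004]
contact_force: [-0.4, 0.4, -0.6]
opening: 0.0364
grip_force: 40.7
```

Run:
```python
from h import *
w=cam("wrist"); cv2.imwrite("pics/w5.png",w["color"])
plan([.648,-.0115,.03],99.7)
```

```text
at [ 0.6425 -0.0105  0.0507] t 10.15 q6 1.27 open 0.0366 grip 40.7
  TURN [-0.01  0.03  0.01] then SHIFT [0.105 0.038 0.413]
```

View pics/w5.png

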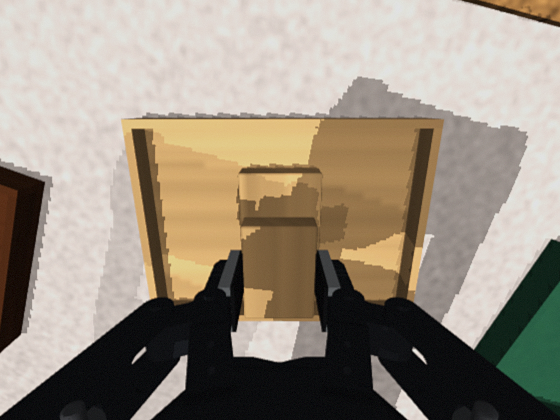

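The wrist view shows the large plaque's far top edge at about v=174 (u 240–321), and the small plaque's far top edge at v=226 (u 243–318). I'll work out both centres from these.

Run:
```python
from h import *
w=cam("wrist")
L=px2w(w,[[240,174],[321,174]],.023); S=px2w(w,[[243,226],[318,226]],.0607)
print(L.round(4),S.round(4), np.linalg.norm(L[0]-L[1]),np.linalg.norm(S[0]-S[1]))
a=np.radians(9.7); d=np.array([np.cos(a),np.sin(a),0])
print("L c",L.mean(0)-.04*d,"S c",S.mean(0)-.027*d)
plan(list((L.mean(0)-.04*d)[:2])+[.03],99.7)
```

```text
[[ 0.6805  0.0181  0.023 ]
 [ 0.6885 -0.0282  0.023 ]] [[ 0.6647  0.0099  0.0607]
 [ 0.6708 -0.0254  0.0607]] 0.04698237291203317 0.03585135691629616
L c [ 0.6450558  -0.01176378  0.023     ] S c [ 0.64115441 -0.01230585  0.0607    ]
at [ 0.6427 -0.0105  0.0514] t 10.2 q6 1.27 open 0.0367 grip 40.7
  TURN [-0.01  0.03  0.01] then SHIFT [0.042 0.032 0.429]
```

Request:
play_rows([
  [0.2,[0.08,0,0.2],[0,0,0]],
  [0.2,[0,0,0.15],[0,0,0]],
  [0.2,[0,0,0.06],[0,0,0]],
  [0.2,[0,0,0],[0,0,0]],
])

```text
t: 10.7
tool_pos: [0.6487, -0.011, 0.033]
tool_rot: [-3.13, -0.265, 0.001]
contact_force: [-0.6, -0.8, -0.8]
opening: 0.0363
grip_force: 40.7
```

Request:
play_rows([
  [0.2,[-0.02,0,0.06],[0,0,0]],
  [0.2,[0,0,0],[0,0,0]],
])

```text
t: 10.95
tool_pos: [0.6478, -0.0113, 0.0302]
tool_rot: [-3.13, -0.265, 0.0]
contact_force: [0.2, -0.3, -0.1]
opening: 0.0364
grip_force: 40.7
```

Request:
play_rows([
  [0.2,[0,0,0.02],[0,0,0]],
  [0.2,[0,0,0],[0,0,0]],
  [0.7,[0,0,0],[0,0,0]],
  [0.7,[0,0,0],[0,0,0]],
  [0.7,[0,0,-0.3],[0,0,0]],
  [0.8,[0,0,-0.8],[0,0,0]],
  [1,[0,0,-1],[0,0,0]],
  [1,[0,0,-0.5],[0,0,0]],
])

```text
t: 11.95
tool_pos: [0.6498, -0.0115, 0.1647]
tool_rot: [3.129, 0.265, 0.01]
contact_force: [-0.6, -0.8, 0.0]
opening: 0.0854
grip_force: 0.0
```

Request:
play_rows([
  [1,[0,0,0],[0,0,0]],
])

```text
t: 12.08
tool_pos: [0.6502, -0.0115, 0.1639]
tool_rot: [3.129, 0.265, 0.012]
contact_force: [0.2, -0.3, 2.1]
opening: 0.085
grip_force: 0.0
```

Run:
```python
from h import *
w=cam("wrist"); cv2.imwrite("pics/w6.png",cv2.resize(w["color"][100:280,160:400],None,fx=3,fy=3))
plan([.3695,.2983,.15],10.6+90)
```

```text
at [ 0.6487 -0.0113  0.161 ] t 12.12 q6 1.27 open 0.0857 grip 0.0
  TURN [ 0.01 -0.02 -0.12] then SHIFT [-4.349 -7.114  0.22 ]
```

View pics/w6.png

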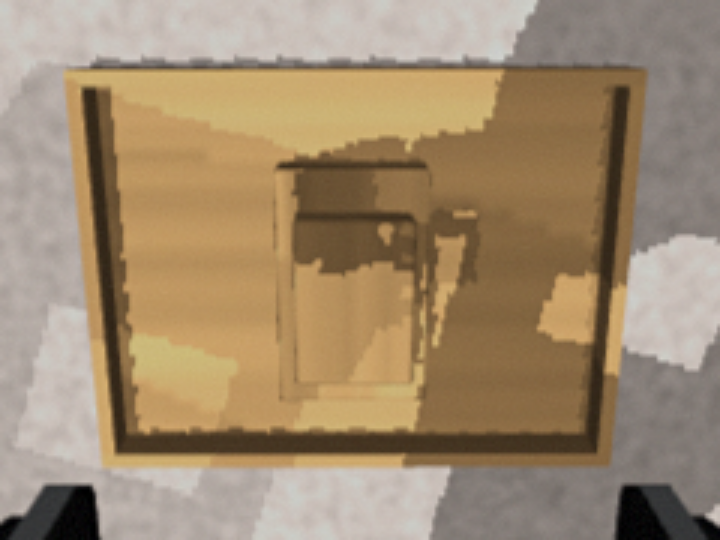

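The small plaque sits on the large one. Crop edges: large u 278–428, v 165–402; small u 296–414, v 218–384. I'll check their centring and go on to the stand.

Run:
```python
from h import *
w=cam("wrist")
f=lambda l:np.array(l)/3+[160,100]
L=px2w(w,f([[278,165],[428,165],[426,400],[281,402]]),.023);S=px2w(w,f([[296,217],[414,217],[411,384],[296,384]]),.038)
print(L.mean(0),S.mean(0),np.linalg.norm(L[0]-L[3]),np.linalg.norm(S[0]-S[3]))
```

```text
[ 0.64542246 -0.01179017  0.023     ] [ 0.64502512 -0.01219839  0.038     ] 0.08060950311019602 0.0543868811815211
```

Request:
play_rows([
  [1,[-0.55,-0.89,0.03],[0,0,-0.12]],
  [1,[-0.55,-0.89,0.03],[0,0,0]],
  [1,[-0.55,-0.89,0.03],[0,0,0]],
  [1,[-0.55,-0.89,0.03],[0,0,0]],
  [1,[-0.55,-0.89,0.03],[0,0,0]],
  [1,[-0.55,-0.89,0.03],[0,0,0]],
  [1,[-0.55,-0.89,0.03],[0,0,0]],
  [1,[-0.5,-0.88,0],[0,0,0]],
])

```text
t: 13.18
tool_pos: [0.3667, 0.2989, 0.1464]
tool_rot: [3.127, 0.29, -0.006]
contact_force: [0.6, -0.1, -0.4]
opening: 0.0855
grip_force: 0.0
```

Request:
play_rows([
  [1,[0,0,0],[0,0,0]],
  [1,[0,0,0],[0,0,0]],
])

```text
t: 13.42
tool_pos: [0.3687, 0.298, 0.1474]
tool_rot: [3.127, 0.292, -0.003]
contact_force: [0.5, 0.5, -0.3]
opening: 0.0855
grip_force: 0.0
```

Run:
```python
from h import *
w=cam("wrist"); cv2.imwrite("pics/w7.png",w["color"])
c,y,_=meas(w,(225,110,335,270),.025,"stand",80,10)
plan([c[0],c[1],.006],y+90)
```

```text
stand c [0.3703 0.3014] yaw 10.2 sides 35.3 81.9
at [0.3692 0.2978 0.1477] t 13.47 q6 1.91 open 0.0851 grip 0.0
  TURN [0.01 0.01 0.05] then SHIFT [ 0.033 -0.068  2.834]
```

View pics/w7.png

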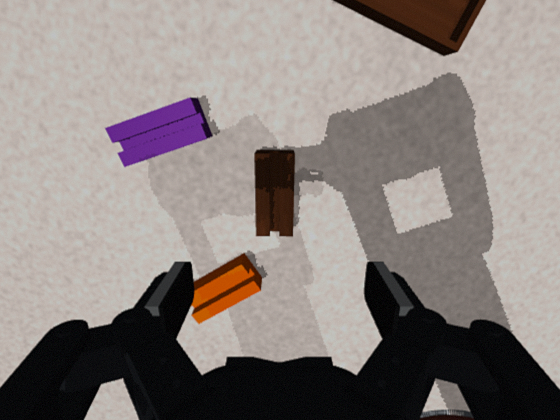

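The stand is at (275,194) with its groove up, and the decoys are clear of the finger lanes. I'll narrow the opening and grasp.

Request:
play_rows([
  [0.75,[0.03,-0.06,0.8],[0,0,0.05]],
  [0.75,[0,0,0.9],[0,0,0]],
  [0.75,[0,0,0.8],[0,0,0]],
  [0.75,[0,0,0.3],[0,0,0]],
  [0.2,[0,0,0],[0,0,0]],
  [0.2,[0,0,0],[0,0,0]],
  [0.2,[0,0,0],[0,0,0]],
  [0.2,[0,0,0],[0,0,0]],
])

```text
t: 14.48
tool_pos: [0.3712, 0.3025, 0.0102]
tool_rot: [-3.128, -0.28, -0.004]
contact_force: [-1.3, -0.6, 2.1]
opening: 0.0349
grip_force: 42.1
```

Request:
play_rows([
  [0.2,[0,0,-0.5],[0,0,0]],
  [0.2,[0,0,-0.9],[0,0,0]],
  [0.2,[0,0,0],[0,0,0]],
])

```text
t: 14.85
tool_pos: [0.373, 0.3037, 0.0834]
tool_rot: [-3.125, -0.28, -0.013]
contact_force: [0.6, 0.8, -0.0]
opening: 0.0352
grip_force: 41.8
```

Run:
```python
from h import *
plan([.5992,.2493,.06],78.1)
```

```text
at [0.373  0.3037 0.0834] t 14.85 q6 1.92 open 0.0352 grip 41.8
  TURN [-0.03 -0.06  2.77] then SHIFT [4.65  0.131 0.468]
```

Request:
play_rows([
  [0.2,[0,0,0],[0,0,1]],
  [0.2,[0,0,0],[0,0,1]],
  [0.2,[0,0,0],[0,0,0.75]],
  [0.2,[0.93,0.03,0],[0,0,0]],
  [0.2,[0.93,0.03,0],[0,0,0]],
  [0.2,[0.93,0.03,0],[0,0,0]],
  [0.2,[0.93,0.03,0],[0,0,0]],
  [0.2,[0.93,0.03,0],[0,0,0]],
])

```text
t: 15.85
tool_pos: [0.5969, 0.2465, 0.0773]
tool_rot: [3.124, -0.322, -0.003]
contact_force: [0.3, -0.2, -0.3]
opening: 0.0348
grip_force: 41.8
```

Request:
play_rows([
  [0.2,[0,0,0.6],[0,0,0]],
  [0.2,[0,0,0.5],[0,0,0]],
  [0.2,[0,0,0.1],[0,0,0]],
  [0.2,[0,0,0],[0,0,0]],
  [0.2,[0,0,0],[0,0,0]],
])

```text
t: 16.48
tool_pos: [0.5971, 0.2475, 0.0201]
tool_rot: [-3.124, 0.322, -0.003]
contact_force: [0.6, -0.1, 0.2]
opening: 0.0351
grip_force: 41.8
```

Request:
play_rows([
  [0.2,[0,0,0.09],[0,0,0]],
  [0.2,[0,0,0],[0,0,0]],
  [0.7,[0,0,0],[0,0,0]],
  [0.7,[0,0,0],[0,0,0]],
  [0.7,[0,0,-0.3],[0,0,0]],
  [0.8,[0,0,-0.8],[0,0,0]],
  [1,[0,0,-1],[0,0,0]],
  [1,[0,0,-0.7],[0,0,0]],
])

```text
t: 17.48
tool_pos: [0.5973, 0.2474, 0.1584]
tool_rot: [-3.124, 0.322, -0.006]
contact_force: [-0.6, -0.8, -0.2]
opening: 0.0855
grip_force: 0.0
```

Run:
```python
from h import *
w=cam("wrist"); cv2.imwrite("pics/w8.png",w["color"])
plan([.4139,-.1562,.15],162-90)
```

```text
at [0.5998 0.2482 0.1641] t 17.52 q6 2.05 open 0.0858 grip 0.0
  TURN [-0.04 -0.07  0.78] then SHIFT [-1.037  8.841  0.282]
```

View pics/w8.png

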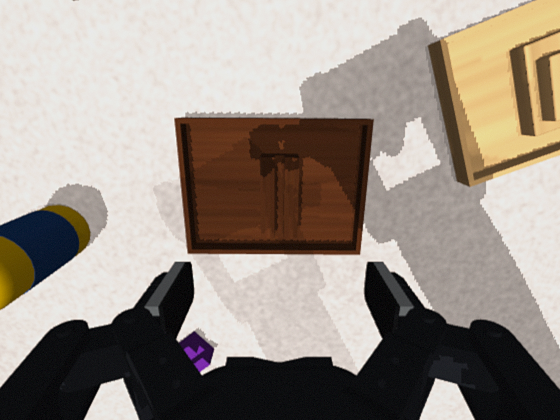

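The stand lies flat at (280,197) inside the dark tray. Next is the deep ridge.

Request:
play_rows([
  [1,[0,0,0],[0,0,0.78]],
  [1,[-0.11,0.98,0.03],[0,0,0]],
  [1,[-0.11,0.98,0.03],[0,0,0]],
  [1,[-0.11,0.98,0.03],[0,0,0]],
  [1,[-0.11,0.98,0.03],[0,0,0]],
  [1,[-0.11,0.98,0.03],[0,0,0]],
  [1,[-0.11,0.98,0.03],[0,0,0]],
  [1,[-0.11,0.98,0.03],[0,0,0]],
])

```text
t: 18.52
tool_pos: [0.453, -0.0685, 0.1445]
tool_rot: [3.103, -0.491, 0.002]
contact_force: [0.6, -1.0, -0.0]
opening: 0.0854
grip_force: 0.0
```

Request:
play_rows([
  [1,[-0.13,0.98,0.03],[0,0,0]],
  [1,[-0.13,0.98,0.03],[0,0,0]],
  [1,[0,0,0],[0,0,0]],
  [1,[0,0,0],[0,0,0]],
])

```text
t: 19.02
tool_pos: [0.4112, -0.1562, 0.1413]
tool_rot: [-3.103, 0.492, -0.001]
contact_force: [0.2, 0.4, 0.3]
opening: 0.0854
grip_force: 0.0
```

Run:
```python
from h import *
w=cam("wrist"); cv2.imwrite("pics/w9.png",w["color"])
c,y,_=meas(w,(215,110,345,270),.018,"deep",90,15)
plan([c[0],c[1],.006],y+90)
```

```text
deep c [ 0.4152 -0.1587] yaw 161.2 sides 75.1 38.7
at [ 0.4113 -0.1558  0.1411] t 19.07 q6 1.35 open 0.0854 grip 0.0
  TURN [-0.  -0.   0.1] then SHIFT [0.092 0.03  2.702]
```

View pics/w9.png

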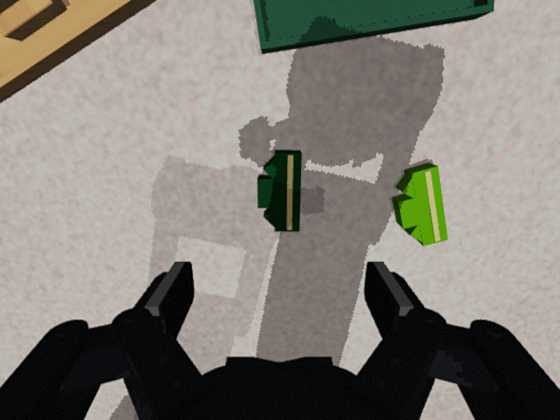

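The deep ridge is at (280,190), square-on; the lime ridge is at (422,205), clear of the fingers. I'll grasp the deep ridge.

Request:
play_rows([
  [0.8,[0.08,0.03,0.8],[0,0,0.1]],
  [0.8,[0,0,0.9],[0,0,0]],
  [0.8,[0,0,0.7],[0,0,0]],
  [0.8,[0,0,0.3],[0,0,0]],
  [0.2,[0,0,0],[0,0,0]],
  [0.2,[0,0,0],[0,0,0]],
  [0.2,[0,0,0],[0,0,0]],
  [0.2,[0,0,0],[0,0,0]],
])

```text
t: 20.08
tool_pos: [0.4154, -0.1597, 0.0072]
tool_rot: [3.099, -0.513, 0.004]
contact_force: [-0.4, 1.3, 3.4]
opening: 0.0385
grip_force: 41.4
```

Request:
play_rows([
  [0.2,[0,0,-0.5],[0,0,0]],
  [0.2,[0,0,-0.9],[0,0,0]],
  [0.2,[0,0,0],[0,0,0]],
])

```text
t: 20.45
tool_pos: [0.4171, -0.1608, 0.0802]
tool_rot: [3.096, -0.513, 0.013]
contact_force: [0.5, -0.4, 0.2]
opening: 0.0389
grip_force: 40.9
```

Run:
```python
from h import *
plan([.5892,-.2416,.011],80.4)
```

```text
at [ 0.4171 -0.1608  0.0802] t 20.45 q6 1.36 open 0.0389 grip 40.9
  TURN [ 0.02 -0.06 -1.15] then SHIFT [3.663 1.019 1.385]
```

Request:
play_rows([
  [0.2,[0,0,0],[0,0,-1]],
  [0.2,[0,0,0],[0,0,-0.15]],
  [0.2,[0.92,0.25,0],[0,0,0]],
  [0.2,[0.92,0.25,0],[0,0,0]],
  [0.2,[0.92,0.25,0],[0,0,0]],
  [0.2,[0.9,0.25,0],[0,0,0]],
  [0.2,[0,0,0.6],[0,0,0]],
  [0.2,[0,0,0.5],[0,0,0]],
])

```text
t: 21.45
tool_pos: [0.5862, -0.2389, 0.0188]
tool_rot: [-3.13, 0.266, 0.002]
contact_force: [-0.7, 0.5, -1.0]
opening: 0.0387
grip_force: 40.9
```

Request:
play_rows([
  [0.2,[0,0,0.1],[0,0,0]],
  [0.2,[0,0,0],[0,0,0]],
  [0.2,[0,0,0],[0,0,0]],
])

```text
t: 21.82
tool_pos: [0.5872, -0.2394, 0.0172]
tool_rot: [3.13, -0.264, 0.003]
contact_force: [0.0, -0.5, -0.1]
opening: 0.0389
grip_force: 40.9
```

Request:
play_rows([
  [0.2,[0,0.02,0.09],[0,0,0]],
  [0.2,[0,0,0],[0,0,0]],
  [0.62,[0,0,0],[0,0,0]],
  [0.62,[0,0,0],[0,0,0]],
  [0.62,[0,0,-0.3],[0,0,0]],
  [0.7,[0,0,-0.8],[0,0,0]],
  [1,[0,0,-1],[0,0,0]],
  [1,[0,0,-0.6],[0,0,0]],
])

```text
t: 22.82
tool_pos: [0.5875, -0.2406, 0.1509]
tool_rot: [3.128, -0.263, 0.007]
contact_force: [0.0, -0.3, -0.4]
opening: 0.0854
grip_force: 0.0
```

Run:
```python
from h import *
plan([.3564,-.2793,.15],90.3-0)
plan([.3564,-.2793,.15],.3+90)
```

```text
at [ 0.5875 -0.2406  0.1509] t 22.82 q6 1.23 open 0.0854 grip 0.0
  TURN [ 0.01 -0.03 -1.24] then SHIFT [-4.625  0.751  0.019]
at [ 0.5875 -0.2406  0.1509] t 22.82 q6 1.23 open 0.0854 grip 0.0
  TURN [ 0.01 -0.03 -1.24] then SHIFT [-4.625  0.751  0.019]
```

Request:
play_rows([
  [1,[0,0,0],[0,0,-1]],
  [1,[0,0,0],[0,0,-0.24]],
  [1,[-0.92,0.15,0],[0,0,0]],
  [1,[-0.92,0.15,0],[0,0,0]],
  [1,[-0.92,0.15,0],[0,0,0]],
  [1,[-0.92,0.15,0],[0,0,0]],
  [1,[-0.92,0.15,0],[0,0,0]],
  [1,[0,0,0],[0,0,0]],
])

```text
t: 23.82
tool_pos: [0.3541, -0.2785, 0.1456]
tool_rot: [-3.141, -0.001, 0.001]
contact_force: [0.9, 0.4, -0.3]
opening: 0.0853
grip_force: 0.0
```

Request:
play_rows([
  [1,[0,0,0],[0,0,0]],
])

```text
t: 23.95
tool_pos: [0.3566, -0.2786, 0.1464]
tool_rot: [-3.142, -0.007, -0.001]
contact_force: [0.2, -1.0, -0.5]
opening: 0.0853
grip_force: 0.0
```

Run:
```python
from h import *
w=cam("wrist"); cv2.imwrite("pics/w10.png",w["color"])
c,y,_=meas(w,(215,110,345,270),.018,"lime",90,60)
plan([c[0],c[1],.006],y+90)
```

```text
lime c [ 0.3585 -0.2816] yaw 178.5 sides 77.9 40.0
at [ 0.357  -0.2786  0.1465] t 24.0 q6 0.74 open 0.0855 grip 0.0
  TURN [-0.   -0.    0.23] then SHIFT [0.031 0.06  2.809]
```

View pics/w10.png

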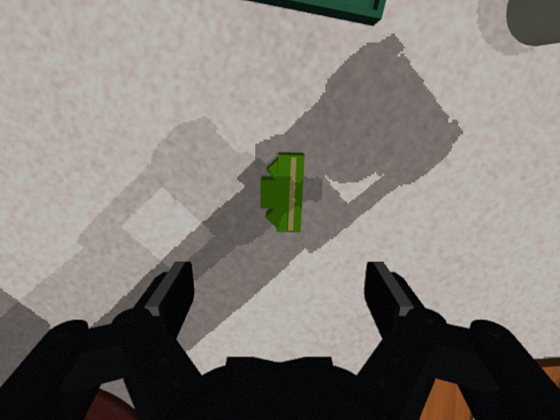

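The lime ridge is at (282,192), square-on. I'll grasp it.

Request:
play_rows([
  [0.8,[0.03,0.06,0.8],[0,0,0.23]],
  [0.8,[0,0,0.9],[0,0,0]],
  [0.8,[0,0,0.8],[0,0,0]],
  [0.8,[0,0,0.3],[0,0,0]],
  [0.2,[0,0,0],[0,0,0]],
  [0.2,[0,0,0],[0,0,0]],
  [0.2,[0,0,0],[0,0,0]],
  [0.2,[0,0,0],[0,0,0]],
])

```text
t: 25.0
tool_pos: [0.3589, -0.2826, 0.0078]
tool_rot: [3.139, -0.042, 0.003]
contact_force: [0.2, -0.4, 4.5]
opening: 0.039
grip_force: 41.6
```

Request:
play_rows([
  [0.2,[0,0,-0.5],[0,0,0]],
  [0.2,[0,0,-0.9],[0,0,0]],
  [0.2,[0,0,0],[0,0,0]],
])

```text
t: 25.38
tool_pos: [0.3602, -0.2842, 0.0809]
tool_rot: [3.135, -0.042, 0.01]
contact_force: [-0.2, -0.3, 0.2]
opening: 0.0388
grip_force: 41.2
```

Run:
```python
from h import *
plan([.5766,-.3166,.012],80.4)
```

```text
at [ 0.3602 -0.2842  0.0809] t 25.38 q6 0.77 open 0.0388 grip 41.2
  TURN [ 0.04 -0.05  1.01] then SHIFT [ 4.376 -0.082  1.377]
```

Request:
play_rows([
  [0.2,[0,0,0],[0,0,1]],
  [0.2,[0.88,-0.02,0],[0,0,0]],
  [0.2,[0.88,-0.02,0],[0,0,0]],
  [0.2,[0.88,-0.02,0],[0,0,0]],
  [0.2,[0.87,-0.02,0],[0,0,0]],
  [0.2,[0.87,0,0],[0,0,0]],
  [0.2,[0,0,0.6],[0,0,0]],
  [0.2,[0,0,0.5],[0,0,0]],
])

```text
t: 26.38
tool_pos: [0.5744, -0.3135, 0.0193]
tool_rot: [-3.13, 0.26, 0.002]
contact_force: [0.6, 0.1, -0.4]
opening: 0.0389
grip_force: 41.2
```

Request:
play_rows([
  [0.2,[0,0,0.1],[0,0,0]],
  [0.2,[0,0,0],[0,0,0]],
  [0.2,[0,0,0],[0,0,0]],
])

```text
t: 26.75
tool_pos: [0.5753, -0.3146, 0.0177]
tool_rot: [3.13, -0.261, 0.003]
contact_force: [0.1, -0.2, 0.3]
opening: 0.0388
grip_force: 41.2
```

Request:
play_rows([
  [0.2,[0,0.02,0.09],[0,0,0]],
  [0.2,[0,0,0],[0,0,0]],
  [0.62,[0,0,0],[0,0,0]],
  [0.62,[0,0,0],[0,0,0]],
  [0.62,[0,0,-0.3],[0,0,0]],
  [0.7,[0,0,-0.8],[0,0,0]],
  [1,[0,0,-1],[0,0,0]],
  [1,[0,0,-0.8],[0,0,0]],
])

```text
t: 27.75
tool_pos: [0.5749, -0.3153, 0.1604]
tool_rot: [3.129, -0.261, 0.004]
contact_force: [0.2, -0.3, -0.5]
opening: 0.0851
grip_force: 0.0
```

Request:
play_rows([
  [1,[-0.5,-0.5,-0.5],[0,0,0]],
  [1,[-0.3,-0.3,-0.5],[0,0,0]],
  [1,[0,0,0],[0,0,0]],
  [1,[0,0,0],[0,0,0]],
])

```text
t: 28.25
tool_pos: [0.5415, -0.2691, 0.2065]
tool_rot: [3.131, -0.261, -0.0]
contact_force: [-0.4, -0.1, -0.4]
opening: 0.0855
grip_force: 0.0
```

Run:
```python
from h import *
w=cam("wrist")["color"]; s=cam("side")["color"][130:320,120:400]
cv2.imwrite("pics/f.png",np.hstack([cv2.resize(w,(400,300)),cv2.resize(s,(400,300))]))
```

```text
(no output)
```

View pics/f.png

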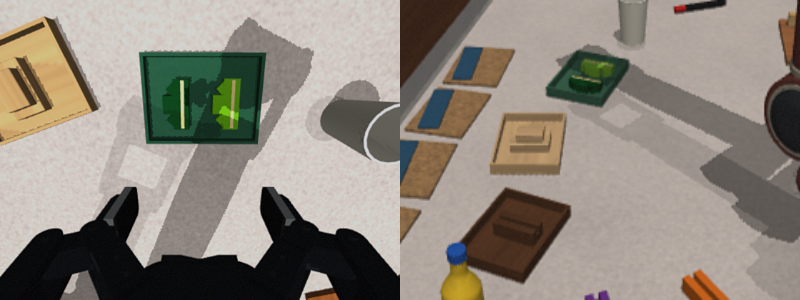

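The picture shows both ridges flat side by side in the green tray (wrist half, (180,103) and (228,103)). The stacked plaques and the stand are in place, the glue bottle and cup are still standing, and the arm is clear. I'm handing it in.

```bash
python3 -c "
from station import ctrl
print(ctrl.finish_job())"
```

```text
the job is handed in; nothing more can be done
None
```

I sorted all five parts into their trays and handed the job in after about 28 s of robot time; the final pictures showed everything in place, with the glue bottle and cup still standing, but the hand-in gave no verdict.

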